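# Put away the microscope accessories

## Task

Put the spare objectives and cover glasses away: stand each objective upright in the rest whose collar has the colour of the objective's band (the red rest stays empty), lay the cover glass box flat in the blue bottom tray, and then stack the white tray on the blue one so that it sits level inside all four corner guides. Never tip an objective over, and leave the oil bottle and the timer where they are.

Things in the scene. Friction and masses are not known exactly. Their poses are not given: they have to be found in the camera images.
- objective_yellow: loose white and metal microscope objective with a yellow band, the shorter one with a blunt top, round, 27 mm across at its widest and 38 mm tall, upright. Origin: centre of the underside; z up. Grip it round the body, from 12 mm above its foot upwards, so that the fingers stay above the rest's collar
- objective_green: loose white and metal microscope objective with a green band, the taller one with a pointed top, round, 27 mm across at its widest and 46 mm tall, upright. Origin: centre of the underside; z up. Grip it round the body, from 12 mm above its foot upwards
- coverslip_box: loose flat pale blue-white plastic box of cover glasses, 32 x 32 x 14 mm, lying flat. Origin: centre of the underside; x and y along its sides, z up
- top_tray: loose white open tray, 120 (its x) x 100 mm (its y) x 24 mm high, about 0.2 kg, with an upright carrying bar through the middle: 70 mm long along x, 12 mm thick across y, top 50 mm above the underside, grey sides; on either side of it the 3 mm floor is clear for 41 mm. Origin: centre of the flat underside; z up. Either way round is the same
- bottom_tray: blue open tray fixed on the worktop, 120 (its x) x 100 mm (its y), walls 4 mm thick, 28 mm high, inside 112 x 92 mm, floor 4 mm thick. L-shaped guides outside the corners flare out up to 46 mm above the worktop; the white tray rests on the rim (underside at 28 mm) between them with 2.5 mm play each way; the flare catches 5 mm more. Origin: centre of the underside; z up
- rest_yellow: objective rest fixed on the worktop: white foot disc 66 mm across and 3 mm thick carrying a flared yellow collar, 12 mm high overall; the collar's opening is 40 mm across at the foot and 52 mm at the top. Origin: centre of the underside; z up. The part stands on the foot disc, 3 mm above the worktop
- rest_green: objective rest fixed on the worktop: white foot disc 66 mm across and 3 mm thick carrying a flared green collar, 12 mm high overall; the collar's opening is 40 mm across at the foot and 52 mm at the top. Origin: centre of the underside; z up. The part stands on the foot disc, 3 mm above the worktop
- rest_red: objective rest fixed on the worktop: white foot disc 66 mm across and 3 mm thick carrying a flared red collar, 12 mm high overall; the collar's opening is 40 mm across at the foot and 52 mm at the top. Origin: centre of the underside; z up. The part stands on the foot disc, 3 mm above the worktop; it belongs to another objective and stays empty
- oil_bottle: bystander: small brown bottle with a black cap, 25 mm across, 62 mm tall, loose, upright. Origin: centre of the underside. Leave it alone
- timer: bystander: flat white bench timer, 66 x 64 x 17 mm, loose. Origin: centre of the underside. Leave it alone
Things that resemble listed ones, but are neither listed nor needed, are in the scene too. Leave any orange look-alike of the objective_green alone.

How it is judged:
By the outcome, as a careful person would: the job done as asked, in the order asked, and still so for the second after the job is handed in, with the robot touching nothing.
It also fails if it takes over 102 s, if anything falls off the work surface, if the arm or the gripper's body presses on something with over 40 N, if the wrist force passes 120 N, or if a joint passes its speed limit or range.

## Robot

A 6-joint arm with a two-finger parallel gripper is mounted at the origin on a cart in front of the work surface, level with it; the furniture and walls round the work are solid. World frame = base frame: x ahead of the robot, y to its left, z up, the work surface at z = 0. Lengths are in m, angles in rad, forces in N, time in s.
With the tool pointing down it reaches from about 0.325 to 0.875 m from the base axis. Payload 4.4 kg.
Tool frame: the origin (TCP) lies at the very end of the fingers, on their centre line; the grasp point (between the pads) lies 19 mm behind it; z points along the fingers, y is the line along which they close (so a half turn about z gives the same grasp; the last joint's range is limited). The gripper opens to 85 mm and grips with 20 to 120 N. Pads are 22 mm wide; open, the fingers measure 114 mm over their backs; the gripper's body (76 mm by 85 mm) begins 54 mm behind the grasp point. The pads swing forward as they close: fully open they stand 13 mm farther back than shut.
Start: joints at [1.127, 0.207, 1.542, -0, 1.393, -0.15], TCP at [0.167, 0.55, 0.231] pointing down, gripper open.
Joint ranges: [-2.73, 2.73], [-0.86, 2.22], [0.23, 2.46], [-1.11, 4.25], [0.08, 2.63], [-2.82, 2.82]. Speed limits (rad/s): [2.79, 2.79, 3.14, 3.14, 3.14, 3.14].

## Interface

Orientations are given as a unit quaternion [w, x, y, z].
In Python, from workcell import robot gives the robot as it stands. The module is installed in compiled form; this text tells all that it offers.
- The arm moves only by the shell command python3 -m crank 'ROWS' [OPENING]. ROWS is JSON, a list of rows, each an object with "slide": the shift along the tool's x, y, z in units of 50 mm (1.0 is 50 mm), a list of three; "twist": the turn about the tool's z in units of 5 degrees (1.0 is 5 degrees). In form: [{"slide": [dx, dy, dz], "twist": twist}, ...]. A call has 1 to 20 rows; each row shifts and turns the commanded pose from where the row before left it, along the tool's axes as they then stand; what a row does not reach is not made up. A row lasts 1/8 s, in which the tool goes at most 62.5 mm and 10.7 degrees, less where a joint would pass 70% of its speed; a pose out of reach is approached as far as the arm can. A call is refused whole if a number of a shift passes 1 or a number of a turn 1, either way. A call with a gripper value outside its range is refused whole. OPENING is the opening, from 0 (shut) to 1 (fully open), set as the call begins (- or left out, the last holds). The fingers move at their own pace and stop on an object; the grip force is fixed at half the most. Time passes only in rows, so rows that do not move let the fingers close. It gives the time, the measured TCP pose, the force, the opening and the grip force at its end, in the units of the state.
- robot.observe(): the state, without advancing time (a new reading comes with each control period).
- robot.read_camera(name): name is "scene" or "side" or "wrist"; returns the picture (384x512x3 uint8, red, green, blue); there is no depth.
- robot.camera_params(name): a dict with "fx", "fy", "cx", "cy" (pixels), "dist" ([k1, k2, p1, p2, k3] as OpenCV has them; the pictures are not rectified), "pose" (4x4, takes a point from camera to world coordinates). Camera axes: x right, y up, looking along -z (the intrinsics and any distortion apply to the point x, -y, -z); pixel columns grow to the right and rows downward; lengths in m; the calibration is good to about 2 mm. A picture is of the moment at which its call begins: read the wrist's pose just before it. camera_params takes no time and is no camera call; for the wrist camera it gives the pose at the moment of the call.
- robot.sign_off(): hands the job in; it is judged then, once.
The state is a dict: "t": time; "joints": joint angles; "joint_velocities": joint speeds; "joint_efforts": joint torques, N m; "tool_pos": TCP position; "tool_rot": TCP orientation; "wrist_force": force on the tool from outside, world axes, zero at the start; "moment": the same for the moment, N m; "grip_width": finger opening in m; "gripper_force": force on a finger pad.
Only numpy, scipy, OpenCV 4.12 (cv2) and the standard library are available. Lean on these libraries where they do the work, as an engineer would, in place of code of your own. Each camera call takes 0.05 s, during which the arm holds its last target. There are 200 camera calls.

## Working session

There is one attempt and no reset: what is moved stays moved. The work goes in short steps, Python scripts to look and compute and a shell command to move; the robot and the scene stay as the last step left them, time stands still between calls to the robot, and variables do not carry over. Pictures are saved under pics/ and viewed, at most 14 in all, crops included, and the job is handed in when it is done.

```bash
mkdir -p pics
python3 - <<'E'
from workcell import robot
import cv2,numpy as np
np.set_printoptions(precision=3,suppress=True)
for n in ("scene","side","wrist"):
    p=robot.camera_params(n); im=robot.read_camera(n)
    cv2.imwrite(f"pics/{n}0.png",im[:,:,::-1]); 
    print(n,[round(p[k],1) for k in("fx","fy","cx","cy")],p["dist"]);print(np.array(p["pose"]))
s=robot.observe();print({k:np.round(v,3) for k,v in s.items()})
a=cv2.imread("pics/scene0.png");cv2.imwrite("pics/scene0b.png",cv2.resize(a,(800,600),interpolation=cv2.INTER_CUBIC))
a=cv2.imread("pics/side0.png");cv2.imwrite("pics/side0b.png",cv2.resize(a,(800,600),interpolation=cv2.INTER_CUBIC))
E
```

```text
scene [490.0, 490.0, 243.0, 193.3] [-0.069  0.     0.     0.     0.   ]
[[ 0.543  0.566 -0.621 -0.217]
 [-0.84   0.382 -0.386 -0.432]
 [ 0.019  0.731  0.682  0.883]
 [ 0.     0.     0.     1.   ]]
side [372.1, 372.1, 262.3, 187.2] [0.022 0.    0.    0.    0.   ]
[[-0.942  0.158 -0.295  0.25 ]
 [-0.335 -0.437  0.835  0.841]
 [ 0.003  0.885  0.465  0.499]
 [ 0.     0.     0.     1.   ]]
wrist [269.9, 269.9, 253.5, 189.8] [-0.045  0.     0.     0.     0.   ]
[[ 0.288 -0.91  -0.296  0.09 ]
 [ 0.957  0.274  0.091  0.573]
 [-0.002 -0.31   0.951  0.373]
 [ 0.     0.     0.     1.   ]]
{'t': np.float64(0.15), 'joints': array([ 1.126,  0.207,  1.543,  0.   ,  1.394, -0.151]), 'joint_velocities': array([-0.   , -0.003, -0.006,  0.001, -0.002, -0.001]), 'joint_efforts': array([  0.001, -38.351, -29.204,  -0.   ,   0.007,  -0.   ]), 'tool_pos': array([0.166, 0.55 , 0.23 ]), 'tool_rot': array([-0.   ,  0.146,  0.989, -0.001]), 'wrist_force': array([ 0.191, -0.828, -1.207]), 'moment': array([-0.007, -0.033, -0.023]), 'gripper_force': np.float64(0.0), 'grip_width': np.float64(0.086)}
```

View pics/scene0b.png

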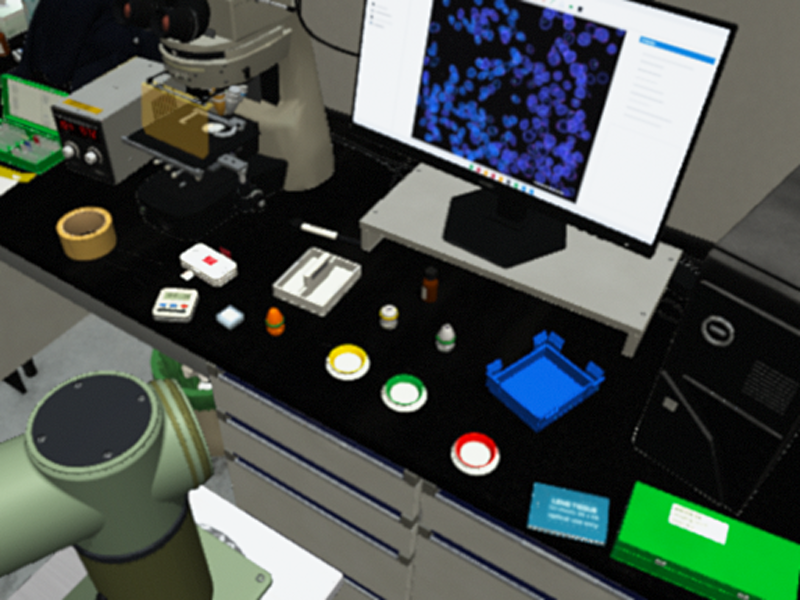

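View pics/side0b.png

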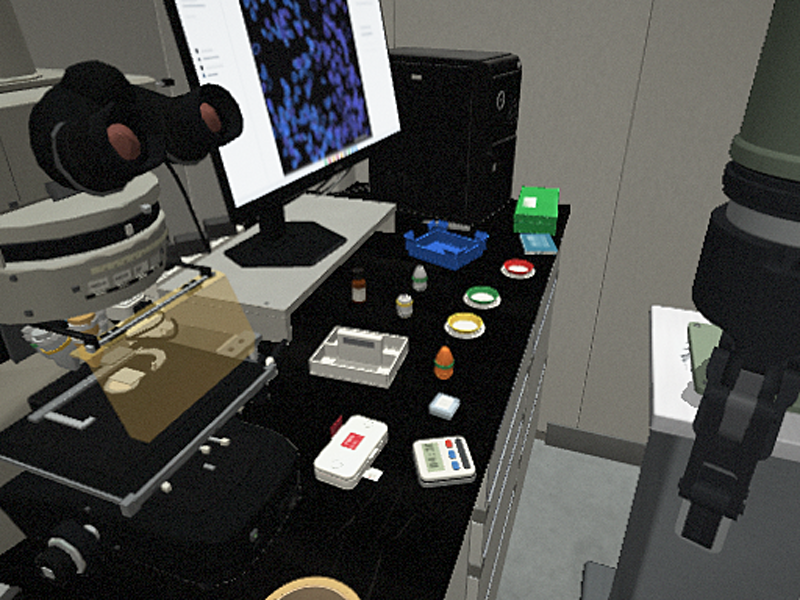

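View pics/wrist0.png

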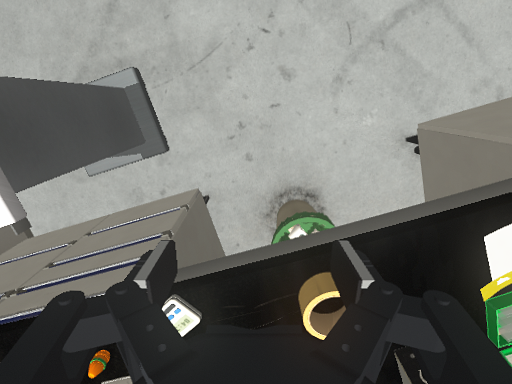

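The scene view (800 px wide) shows the yellow objective at (389,316), green at (446,337), and orange look-alike at (275,321). The cover box is at (230,317), white tray (318,280), blue tray (545,380) and rests Y (347,362), G (404,393), R (475,453). The side view shows the same items. The wrist sees only the table edge.

```bash
cat > h.py <<'E'
from workcell import robot
import cv2,numpy as np
np.set_printoptions(precision=4,suppress=True)
def ray(p,uv):
    K=np.array([[p["fx"],0,p["cx"]],[0,p["fy"],p["cy"]],[0,0,1.]])
    x,y=cv2.undistortPoints(np.array([[uv]],float),K,np.array(p["dist"],float))[0,0]
    T=np.array(p["pose"]); d=T[:3,:3]@np.array([x,-y,-1.]); return T[:3,3],d/np.linalg.norm(d)
def plane(p,uv,z):
    o,d=ray(p,uv); return o+d*(z-o[2])/d[2]
def tri(*pu):
    A=np.zeros((3,3));b=np.zeros(3);R=[ray(p,u) for p,u in pu]
    for o,d in R:
        M=np.eye(3)-np.outer(d,d);A+=M;b+=M@o
    X=np.linalg.solve(A,b);return X,max(np.linalg.norm((np.eye(3)-np.outer(d,d))@(X-o)) for o,d in R)
def proj(p,X):
    T=np.array(p["pose"]);c=T[:3,:3].T@(np.array(X)-T[:3,3]);c=c*[1,-1,-1]
    K=np.array([[p["fx"],0,p["cx"]],[0,p["fy"],p["cy"]],[0,0,1.]])
    return cv2.projectPoints(c.reshape(1,3),np.zeros(3),np.zeros(3),K,np.array(p["dist"],float))[0].ravel()
def hsv(im): return cv2.cvtColor(im,cv2.COLOR_RGB2HSV)
R={"yellow":((20,120,90),(35,255,255)),"green":((50,100,60),(85,255,255)),"red":((0,150,90),(8,255,255)),"blue":((100,150,40),(125,255,255)),"lit":((0,0,60),(180,255,255)),"pale":((0,0,150),(180,60,255))}
def blob(im,col,seed,win=30,minv=None):
    """largest component of colour mask within win of seed -> contour"""
    lo,hi=R[col]; lo=(lo[0],lo[1],minv or lo[2]); m=cv2.inRange(hsv(im),lo,hi)
    w=np.zeros_like(m);x,y=map(int,seed);w[max(0,y-win):y+win,max(0,x-win):x+win]=255;m&=w
    cs,_=cv2.findContours(m,cv2.RETR_EXTERNAL,cv2.CHAIN_APPROX_NONE)
    return max(cs,key=cv2.contourArea)
def cen(c):
    M=cv2.moments(c);return np.array([M["m10"]/M["m00"],M["m01"]/M["m00"]])
def look(n,tag=None):
    p=robot.camera_params(n);im=robot.read_camera(n)
    if tag:cv2.imwrite(f"pics/{tag}.png",im[:,:,::-1])
    return p,im
E
python3 - <<'E'
from h import *
S,s=look("scene");D,d=look("side")
def both(nm,col,a,b,w1,w2,mv=None):
    ca,cb=blob(s,col,np.array(a)*.64,w1,mv),blob(d,col,np.array(b)*.64,w2,mv)
    print(nm,*tri((S,cen(ca)),(D,cen(cb))),"areas",cv2.contourArea(ca),cv2.contourArea(cb),cv2.boundingRect(ca),cv2.boundingRect(cb))
    return ca,cb
both("rY","yellow",(347,362),(465,325),30,30)
both("rG","green",(404,393),(482,297),30,30)
both("rR","red",(475,453),(518,268),30,30)
both("rYfoot","lit",(347,362),(465,325),20,17)
both("rGfoot","lit",(404,393),(482,297),20,16)
both("oY","lit",(389,316),(405,305),15,15)
both("oG","lit",(446,337),(420,278),18,16)
both("bottle","lit",(430,286),(359,287),14,18,40)
ca,cb=both("box","lit",(230,317),(444,405),16,17)
ta,tb=both("tray","lit",(318,280),(360,355),40,40)
ba,bb=both("blue","blue",(545,380),(445,245),50,35)
for n,c,p,z in(("box",ca,S,.014),("box",cb,D,.014),("tray",ta,S,.024),("tray",tb,D,.024),("blue",ba,S,.028)):
    print(n,"quad on plane",z)
    q=cv2.approxPolyDP(cv2.convexHull(c),0.04*cv2.arcLength(c,True),True)[:,0]
    for u in q: print(u,plane(p,u,z)[:2])
E
```

```text
rY [0.4421 0.0382 0.0171] 0.004276698553328165 areas 131.5 206.5 (210, 220, 25, 17) (286, 200, 23, 13)
rG [ 0.437  -0.0693  0.0228] 0.0029322688661232556 areas 126.5 68.0 (247, 239, 25, 16) (299, 183, 20, 10)
rR [ 0.3985 -0.2092  0.022 ] 0.004116885473953904 areas 146.0 55.5 (292, 277, 26, 20) (323, 166, 19, 8)
rYfoot [0.4399 0.0333 0.0046] 0.0004894953477218579 areas 504.0 330.0 (208, 220, 29, 24) (284, 200, 27, 17)
rGfoot [ 0.4356 -0.0728  0.0047] 0.0004289121736161098 areas 545.5 264.5 (244, 239, 30, 25) (296, 183, 25, 15)
oY [0.5486 0.0273 0.0194] 0.00036578486902704777 areas 133.0 121.5 (243, 195, 12, 16) (253, 188, 12, 16)
oG [ 0.5348 -0.0879  0.0567] 0.008135684717094327 areas 146.0 115.5 (279, 207, 13, 18) (261, 161, 23, 10)
bottle [0.6426 0.0051 0.0198] 0.0012475957468120692 areas 102.5 106.0 (270, 178, 10, 15) (225, 178, 9, 16)
box [0.4116 0.2483 0.0084] 4.5930839015668006e-05 areas 160.5 224.0 (138, 195, 18, 16) (274, 251, 21, 18)
tray [0.5627 0.1821 0.0098] 0.00038410730124297676 areas 1500.5 1768.5 (174, 158, 57, 45) (197, 208, 65, 41)
blue [ 0.5562 -0.2413  0.0202] 0.0009427949931340436 areas 2616.0 976.5 (311, 211, 77, 66) (258, 140, 55, 33)
box quad on plane 0.014
[147 195] [0.4293 0.2618]
[155 200] [0.4266 0.2325]
[155 204] [0.4153 0.223 ]
[146 210] [0.3863 0.2276]
[138 201] [0.3995 0.266 ]
box quad on plane 0.014
[280 251] [0.4252 0.2316]
[294 256] [0.393  0.2378]
[288 268] [0.3942 0.2783]
[275 264] [0.4222 0.2754]
[274 259] [0.4289 0.2611]
tray quad on plane 0.024
[199 158] [0.6167 0.2335]
[230 169] [0.6258 0.1357]
[207 202] [0.4868 0.1118]
[174 183] [0.4964 0.2255]
tray quad on plane 0.024
[197 230] [0.6197 0.2341]
[215 208] [0.624  0.1336]
[260 215] [0.5081 0.1265]
[248 248] [0.4875 0.2571]
[198 239] [0.6011 0.2639]
blue quad on plane 0.028
[349 211] [ 0.6543 -0.2015]
[387 242] [ 0.6094 -0.3187]
[343 276] [ 0.4608 -0.2732]
[311 233] [ 0.5354 -0.1563]
```

```bash
python3 -m crank '[{"slide":[0,0,0],"twist":-0.84},{"slide":[0,0,0],"twist":-0.84},{"slide":[0,0,0],"twist":-0.84},{"slide":[0,0,0],"twist":-0.84},{"slide":[-0.5,-0.97,0],"twist":0},{"slide":[-0.5,-0.97,0],"twist":0},{"slide":[-0.5,-0.97,0],"twist":0},{"slide":[-0.5,-0.97,0],"twist":0},{"slide":[-0.5,-0.97,0],"twist":0},{"slide":[-0.5,-0.97,0],"twist":0},{"slide":[-0.5,-0.97,0],"twist":0},{"slide":[-0.5,-0.97,0],"twist":0},{"slide":[-0.5,-0.97,0],"twist":0},{"slide":[-0.5,-0.97,0],"twist":0},{"slide":[-0.5,-0.97,0],"twist":0},{"slide":[-0.5,-0.97,0],"twist":0},{"slide":[0,0,0],"twist":0},{"slide":[0,0,0],"twist":0}]' 1
python3 - <<'E'
from h import *
look("wrist","w1")
E
```

```text
t: 2.5
tool_pos: [0.4657, -0.0316, 0.2309]
tool_rot: [-0.001, 0.001, 1.0, 0.0]
wrist_force: [0.0, -0.3, 0.7]
grip_width: 0.0853
gripper_force: 0.0
```

View pics/w1.png

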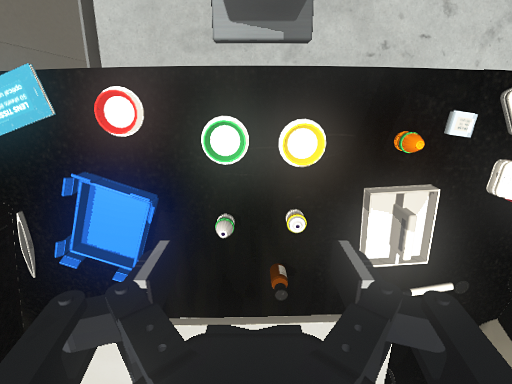

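The wrist view shows the red, green and yellow rests at (119,111), (225,140) and (302,143). Green is at (225,226), yellow at (296,221), orange at (408,142), the box at (461,124), the white tray at (398,228) and the blue tray at (112,218). I'll take a second wrist view for height.

```bash
python3 - <<'E'
from h import *
import pickle
pickle.dump(look("wrist"),open("v1.pkl","wb"))
E
python3 -m crank '[{"slide":[0,1,0],"twist":0},{"slide":[0,1,0],"twist":0},{"slide":[0,0,0],"twist":0},{"slide":[0,0,0],"twist":0}]'
python3 - <<'E'
from h import *
import pickle
V2=look("wrist","w2");pickle.dump(V2,open("v2.pkl","wb"));V1=pickle.load(open("v1.pkl","rb"))
S,_=look("scene");D,_=look("side")
P1,a=V1;P2,b=V2
def m(nm,col,u,w,z,mv=None):
    c1=blob(a,col,u,w,mv); g=plane(P1,u,z); c2=blob(b,col,proj(P2,g),w,mv)
    f=cv2.minEnclosingCircle(c1)[0],cv2.minEnclosingCircle(c2)[0]
    print(nm,*tri((P1,cen(c1)),(P2,cen(c2))),cv2.contourArea(c1),cv2.contourArea(c2),"pl",plane(P1,cen(c1),z)[:2],plane(P2,cen(c2),z)[:2],cv2.boundingRect(c1),cv2.boundingRect(c2))
    return c1,c2
m("rY","lit",(302,143),30,.004); m("rG","lit",(225,140),30,.004); m("rR","lit",(119,111),30,.004)
m("rYc","yellow",(302,143),30,.010); m("rGc","green",(225,140),30,.010); m("rRc","red",(119,111),30,.010)
m("oY","lit",(296,221),18,.02); m("oG","lit",(225,226),18,.023)
m("bottle","lit",(279,280),18,.03,40); m("timer","lit",(505,180),20,.01)
for nm,u,w,z in(("box",(461,124),22,.014),("tray",(398,228),55,.024)):
    cs=m(nm,"lit",u,w,z)
    for P,c in zip((P1,P2),cs):
        q=cv2.approxPolyDP(cv2.convexHull(c),0.03*cv2.arcLength(c,True),True)[:,0]
        for k in q: print("  ",k,plane(P,k,z)[:2])
E
```

```text
t: 3.1
tool_pos: [0.4657, 0.0689, 0.2314]
tool_rot: [0.0, -0.001, 1.0, -0.0]
wrist_force: [0.0, -1.0, -0.8]
grip_width: 0.0851
gripper_force: 0.0
rY [ 0.4413  0.0348 -0.0004] 0.0018224692208206339 2925.0 1803.0 pl [0.4425 0.034 ] [0.4389 0.0353] (272, 114, 60, 59) (205, 118, 48, 50)
rG [ 0.4329 -0.0631  0.0223] 7.339011597146233e-05 2203.5 1800.5 pl [ 0.4354 -0.0647] [ 0.4352 -0.0699] (200, 115, 55, 50) (128, 116, 49, 49)
rR [ 0.3939 -0.1977  0.0225] 0.0017894496726233596 2332.0 1901.0 pl [ 0.3924 -0.2066] [ 0.3961 -0.2117] (93, 81, 56, 56) (22, 87, 51, 50)
rYc [0.4394 0.0355 0.0122] 1.903318522075097e-05 1290.0 1322.5 pl [0.4397 0.036 ] [0.4397 0.0353] (282, 124, 42, 41) (208, 123, 42, 42)
rGc [ 0.435  -0.07    0.0155] 8.38273193669375e-05 1315.0 1334.5 pl [ 0.4356 -0.0706] [ 0.4358 -0.0721] (203, 120, 42, 42) (128, 120, 43, 43)
rRc [ 0.3964 -0.2121  0.0124] 1.7261408536428817e-07 1406.0 1348.0 pl [ 0.3965 -0.2133] [ 0.3965 -0.2139] (93, 90, 43, 44) (22, 91, 42, 43)
oY [0.5478 0.0289 0.0213] 0.00018842454694846408 369.0 362.5 pl [0.5482 0.0291] [0.5486 0.0287] (285, 209, 21, 24) (21
[... 495 characters left out ...]
l [0.41   0.2459] [0.4102 0.2478] (444, 110, 34, 29) (373, 109, 33, 29)
   [450 111] [0.394  0.2284]
   [477 115] [0.3983 0.2674]
   [469 138] [0.4289 0.2633]
   [444 133] [0.4227 0.226 ]
   [379 110] [0.3945 0.2318]
   [405 113] [0.3977 0.2671]
   [398 137] [0.4289 0.2626]
   [373 132] [0.4227 0.2276]
tray [0.5704 0.1869 0.0036] 0.006848612213985355 7507.0 5499.0 pl [0.5674 0.1755] [0.5531 0.1805] (343, 184, 97, 99) (295, 184, 80, 99)
   [439 189] [0.4987 0.2283]
   [424 276] [0.6417 0.2366]
   [359 282] [0.6509 0.1341]
   [343 240] [0.5772 0.1007]
   [363 188] [0.4974 0.1199]
   [369 189] [0.499  0.2283]
   [374 280] [0.6478 0.2575]
   [297 267] [0.6234 0.1356]
   [295 188] [0.4978 0.126 ]
```

View pics/w2.png

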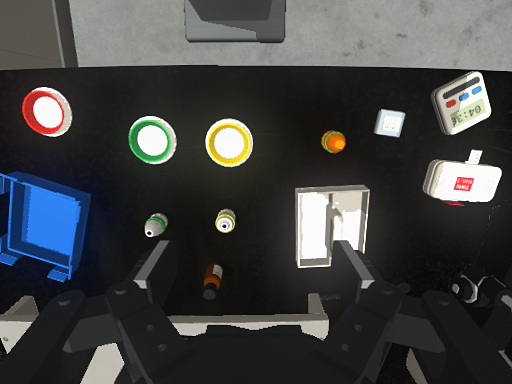

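```bash
python3 -m crank '[{"slide":[-0.82,-0.4,0],"twist":0},{"slide":[-0.82,-0.4,0],"twist":0},{"slide":[0,0,0.9],"twist":0},{"slide":[0,0,0.9],"twist":0},{"slide":[0,0,0.9],"twist":0},{"slide":[0,0,0.9],"twist":0},{"slide":[0,0,0.37],"twist":0},{"slide":[0,0,0.37],"twist":0},{"slide":[0,0,0],"twist":0},{"slide":[0,0,0],"twist":0}]'
python3 - <<'E'
from h import *
look("wrist","w3")
E
```

```text
t: 4.5
tool_pos: [0.5497, 0.028, 0.0157]
tool_rot: [0.001, 0.0, 1.0, -0.0]
wrist_force: [0.3, -0.1, -0.1]
grip_width: 0.0857
gripper_force: 0.0
```

View pics/w3.png

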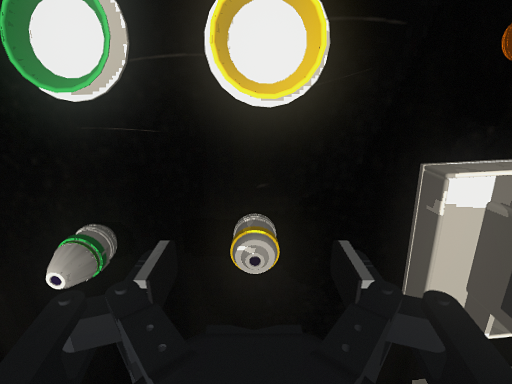

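The objective (254,245) sits midway between the pads. I'll close and lift.

```bash
python3 -m crank '[{"slide":[0,0,0],"twist":0},{"slide":[0,0,0],"twist":0},{"slide":[0,0,0],"twist":0},{"slide":[0,0,0],"twist":0},{"slide":[0,0,0],"twist":0},{"slide":[0,0,0],"twist":0},{"slide":[0,0,-0.4],"twist":0},{"slide":[0,0,-0.8],"twist":0},{"slide":[0,0,0],"twist":0},{"slide":[0,0,0],"twist":0}]' 0
python3 - <<'E'
from h import *
look("wrist","w4")
E
```

```text
t: 5.8
tool_pos: [0.5472, 0.0282, 0.0733]
tool_rot: [-0.001, 0.0, 1.0, 0.0]
wrist_force: [-0.4, -0.1, -1.0]
grip_width: 0.0222
gripper_force: 58.9
```

View pics/w4.png

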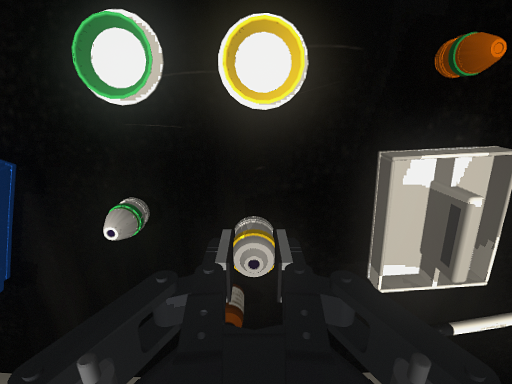

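Yellow is held upright at (254,245). I'll carry it to the yellow rest.

```bash
python3 -m crank '[{"slide":[0.54,0.04,0],"twist":0},{"slide":[0.54,0.04,0],"twist":0},{"slide":[0.54,0.04,0],"twist":0},{"slide":[0.54,0.03,0],"twist":0},{"slide":[0,0,0],"twist":0},{"slide":[0,0,0.4],"twist":0},{"slide":[0,0,0.4],"twist":0},{"slide":[0,0,0.1],"twist":0},{"slide":[0,0,0],"twist":0},{"slide":[0,0,0],"twist":0}]'
python3 - <<'E'
from h import *
p,im=look("wrist","w5")
print(robot.observe()["tool_pos"],robot.observe()["wrist_force"])
E
```

```text
t: 7.1
tool_pos: [0.4412, 0.0356, 0.0298]
tool_rot: [0.001, 0.0, 1.0, -0.0]
wrist_force: [0.5, 0.2, -0.2]
grip_width: 0.022
gripper_force: 58.9
[0.4412 0.0356 0.0299] [ 0.3687  0.4607 -0.5056]
```

View pics/w5.png

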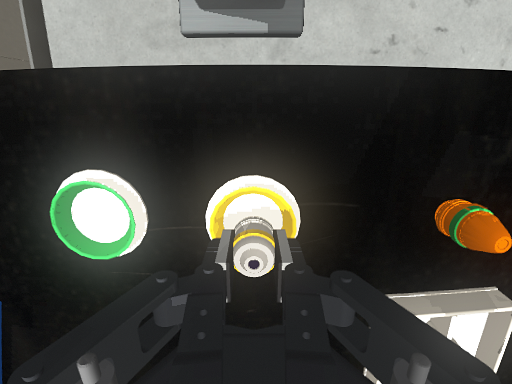

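It's over the yellow collar (rest centre (253,215), objective foot inside). I'll lower slowly while watching the force.

```bash
python3 -m crank '[{"slide":[0,0,0.07],"twist":0},{"slide":[0,0,0.07],"twist":0},{"slide":[0,0,0.06],"twist":0},{"slide":[0,0,0],"twist":0},{"slide":[0,0,0],"twist":0}]'
```

```text
t: 7.78
tool_pos: [0.4402, 0.0357, 0.0193]
tool_rot: [-0.0, 0.0, 1.0, -0.0]
wrist_force: [-0.1, 0.2, -0.9]
grip_width: 0.0221
gripper_force: 58.9
```

```bash
python3 -m crank '[{"slide":[0,0,0.02],"twist":0},{"slide":[0,0,0.02],"twist":0},{"slide":[0,0,0],"twist":0},{"slide":[0,0,0],"twist":0}]'
```

```text
t: 8.28
tool_pos: [0.4404, 0.0357, 0.0176]
tool_rot: [0.0, 0.0, 1.0, -0.0]
wrist_force: [-2.0, 0.6, 4.8]
grip_width: 0.0223
gripper_force: 59.5
```

Contact at 4.8 N. I'll release, rise, then go over green.

```bash
python3 -m crank '[{"slide":[0,0,0],"twist":0},{"slide":[0,0,0],"twist":0},{"slide":[0,0,0],"twist":0},{"slide":[0,0,0],"twist":0},{"slide":[0,0,-0.5],"twist":0},{"slide":[0,0,-0.75],"twist":0},{"slide":[0,0,-0.75],"twist":0},{"slide":[-0.76,-0.72,0],"twist":0},{"slide":[-0.76,-0.72,0],"twist":0},{"slide":[-0.76,-0.72,0],"twist":0},{"slide":[0,0,0],"twist":0},{"slide":[0,0,0],"twist":0}]' 1
python3 - <<'E'
from h import *
p,im=look("wrist","w6")
c=blob(im,"lit",proj(p,(.555,-.0725,.02)),45,50);print(cen(c),cv2.boundingRect(c),plane(p,cen(c),.02))
print(robot.observe()["tool_pos"])
E
```

```text
t: 9.78
tool_pos: [0.5533, -0.072, 0.1166]
tool_rot: [-0.001, 0.0, 1.0, 0.0]
wrist_force: [0.3, -0.3, -0.3]
grip_width: 0.0853
gripper_force: 0.0
[252.0027 193.2177] (238, 176, 29, 35) [ 0.5551 -0.0729  0.02  ]
[ 0.5529 -0.0716  0.1166]
```

View pics/w6.png

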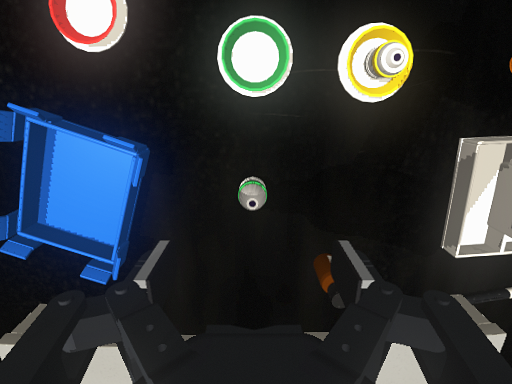

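Yellow (390,60) stands upright in its rest, and green (252,193) is between the fingers. I'll descend and grip.

```bash
python3 -m crank '[{"slide":[-0.03,-0.01,0.8],"twist":0},{"slide":[0,0,0.8],"twist":0},{"slide":[0,0,0.4],"twist":0},{"slide":[0,0,0],"twist":0},{"slide":[0,0,0],"twist":0}]'
python3 -m crank '[{"slide":[0,0,0],"twist":0},{"slide":[0,0,0],"twist":0},{"slide":[0,0,0],"twist":0},{"slide":[0,0,0],"twist":0},{"slide":[0,0,0],"twist":0},{"slide":[0,0,0],"twist":0},{"slide":[0,0,-0.4],"twist":0},{"slide":[0,0,-0.8],"twist":0},{"slide":[0,0,0],"twist":0},{"slide":[0,0,0],"twist":0}]' 0
python3 - <<'E'
from h import *
p,im=look("wrist","w7")
E
```

```text
t: 10.45
tool_pos: [0.5561, -0.0724, 0.0184]
tool_rot: [0.001, -0.0, 1.0, -0.0]
wrist_force: [0.8, 0.4, -0.5]
grip_width: 0.0855
gripper_force: 0.0
t: 11.7
tool_pos: [0.5548, -0.0726, 0.0764]
tool_rot: [-0.001, 0.0, 1.0, 0.0]
wrist_force: [-0.9, -0.7, -1.3]
grip_width: 0.0219
gripper_force: 59.1
```

View pics/w7.png

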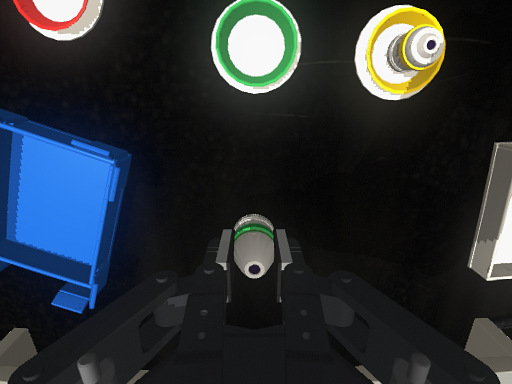

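Green is held upright at (254,245). I'll carry it to the green rest.

```bash
python3 -m crank '[{"slide":[0.6,0.01,0],"twist":0},{"slide":[0.6,0.01,0],"twist":0},{"slide":[0.6,0.01,0],"twist":0},{"slide":[0.59,0,0],"twist":0},{"slide":[0,0,0],"twist":0},{"slide":[0,0,0.4],"twist":0},{"slide":[0,0,0.4],"twist":0},{"slide":[0,0,0.1],"twist":0},{"slide":[0,0,0.07],"twist":0},{"slide":[0,0,0.07],"twist":0},{"slide":[0,0,0.04],"twist":0},{"slide":[0,0,0],"twist":0},{"slide":[0,0,0],"twist":0}]'
python3 - <<'E'
from h import *
p,im=look("wrist","w8")
c=blob(im,"green",(254,200),60,50);print(cv2.boundingRect(c))
cv2.imwrite("pics/w8b.png",im[120:330,130:380,::-1])
E
```

```text
t: 13.38
tool_pos: [0.4364, -0.0714, 0.0235]
tool_rot: [0.0, 0.0, 1.0, -0.0]
wrist_force: [0.6, -0.7, -0.7]
grip_width: 0.0219
gripper_force: 59.1
(210, 191, 89, 50)
```

View pics/w8b.png

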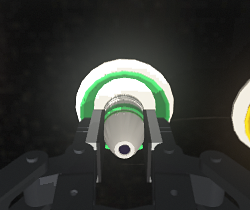

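The green objective's foot sits inside the green collar, at about (124,100) in the crop. I'll lower to contact.

```bash
python3 -m crank '[{"slide":[0,0,0.03],"twist":0},{"slide":[0,0,0.03],"twist":0},{"slide":[0,0,0.02],"twist":0},{"slide":[0,0,0],"twist":0},{"slide":[0,0,0],"twist":0}]'
```

```text
t: 14.05
tool_pos: [0.4366, -0.0714, 0.0209]
tool_rot: [0.0, 0.0, 1.0, -0.0]
wrist_force: [-4.5, 1.2, 13.6]
grip_width: 0.0217
gripper_force: 60.7
```

```bash
python3 -m crank '[{"slide":[0,0,-0.02],"twist":0},{"slide":[0,0,0],"twist":0}]'
python3 -m crank '[{"slide":[0,0,0],"twist":0},{"slide":[0,0,0],"twist":0},{"slide":[0,0,0],"twist":0},{"slide":[0,0,0],"twist":0},{"slide":[0,0,-0.5],"twist":0},{"slide":[0,0,-0.85],"twist":0},{"slide":[0,0,-0.85],"twist":0},{"slide":[0.073,0.915,0],"twist":0},{"slide":[0.073,0.915,0],"twist":0},{"slide":[0.073,0.915,0],"twist":0},{"slide":[0.073,0.915,0],"twist":0},{"slide":[0.073,0.915,0],"twist":0},{"slide":[0.073,0.915,0],"twist":0},{"slide":[0.073,0.915,0],"twist":0},{"slide":[0,0,0],"twist":0.7},{"slide":[0,0,0],"twist":0.7},{"slide":[0,0,0],"twist":0},{"slide":[0,0,0],"twist":0}]' 0.6
python3 - <<'E'
from h import *
p,im=look("wrist","w9")
c=blob(im,"lit",proj(p,(.411,.2485,.012)),35,60);print(cen(c),cv2.boundingRect(c),plane(p,cen(c),.009))
q=cv2.approxPolyDP(cv2.convexHull(c),0.03*cv2.arcLength(c,True),True)[:,0]
for k in q: print(k,plane(p,k,.014)[:2])
t=robot.observe();print(t["tool_pos"],t["tool_rot"],t["grip_width"])
E
```

```text
t: 14.3
tool_pos: [0.4365, -0.0714, 0.0209]
tool_rot: [0.0, 0.0, 1.0, -0.0]
wrist_force: [-1.3, 1.4, 7.0]
grip_width: 0.0221
gripper_force: 60.0
t: 16.55
tool_pos: [0.4107, 0.2488, 0.1302]
tool_rot: [-0.0, 0.061, 0.998, -0.0]
wrist_force: [0.2, -0.4, -0.4]
grip_width: 0.0509
gripper_force: 0.0
[254.0961 183.9153] (238, 168, 33, 33) [0.4112 0.2499 0.009 ]
[269 168] [0.3952 0.2666]
[269 200] [0.4286 0.2631]
[239 200] [0.4249 0.2327]
[239 168] [0.3917 0.2373]
[0.4108 0.2488 0.1302] [-0.      0.0612  0.9981 -0.    ] 0.05114524912377509
```

View pics/w9.png

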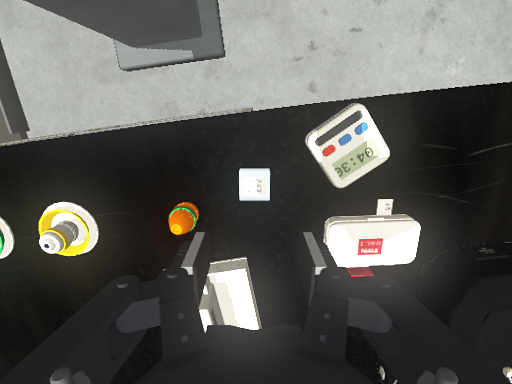

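The box (254,184) is square to and centred between the fingers. The orange part (183,218) and timer are clear. I'll descend and grip.

```bash
python3 -m crank '[{"slide":[0,0.02,0.9],"twist":0},{"slide":[0,0,0.9],"twist":0},{"slide":[0,0,0.5],"twist":0},{"slide":[0,0,0.2],"twist":0},{"slide":[0,0,0],"twist":0},{"slide":[0,0,0],"twist":0}]'
python3 -m crank '[{"slide":[0,0,0],"twist":0},{"slide":[0,0,0],"twist":0},{"slide":[0,0,0],"twist":0},{"slide":[0,0,0],"twist":0},{"slide":[0,0,0],"twist":0},{"slide":[0,0,-0.4],"twist":0},{"slide":[0,0,-0.8],"twist":0},{"slide":[0,0,-0.8],"twist":0},{"slide":[0,0,0],"twist":0},{"slide":[0,0,0],"twist":0}]' 0
python3 - <<'E'
from h import *
look("wrist","w10")
E
```

```text
t: 17.35
tool_pos: [0.4123, 0.2504, 0.0066]
tool_rot: [0.001, 0.061, 0.998, 0.001]
wrist_force: [-0.1, 0.3, -0.2]
grip_width: 0.0509
gripper_force: 0.0
t: 18.6
tool_pos: [0.4105, 0.2498, 0.1051]
tool_rot: [-0.0, 0.061, 0.998, -0.0]
wrist_force: [0.4, -0.2, -0.7]
grip_width: 0.0297
gripper_force: 59.5
```

View pics/w10.png

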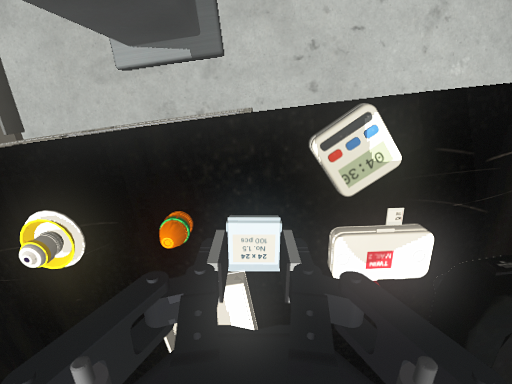

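The box is gripped flat. I'll carry it toward the blue tray and measure that tray.

```bash
python3 -m crank '[{"slide":[0,0,-0.3],"twist":-0.7},{"slide":[0,0,-0.3],"twist":-0.7},{"slide":[-0.18,-0.9,0],"twist":0},{"slide":[-0.18,-0.9,0],"twist":0},{"slide":[-0.18,-0.9,0],"twist":0},{"slide":[-0.18,-0.9,0],"twist":0},{"slide":[-0.18,-0.9,0],"twist":0},{"slide":[-0.18,-0.9,0],"twist":0},{"slide":[-0.18,-0.9,0],"twist":0},{"slide":[-0.18,-0.9,0],"twist":0},{"slide":[-0.18,-0.9,0],"twist":0},{"slide":[-0.18,-0.9,0],"twist":0},{"slide":[0,0,0],"twist":0},{"slide":[0,0,0],"twist":0}]'
python3 - <<'E'
from h import *
import pickle
V=look("wrist","w11");pickle.dump(V,open("v3.pkl","wb"))
t=robot.observe();print(t["tool_pos"],t["tool_rot"],t["grip_width"])
E
```

```text
t: 20.4
tool_pos: [0.4994, -0.1991, 0.1335]
tool_rot: [-0.002, 0.001, 1.0, 0.001]
wrist_force: [0.1, 0.5, -1.8]
grip_width: 0.0293
gripper_force: 59.6
[ 0.4995 -0.1986  0.1337] [-0.0015  0.      1.      0.0011] 0.02977083076392046
```

View pics/w11.png

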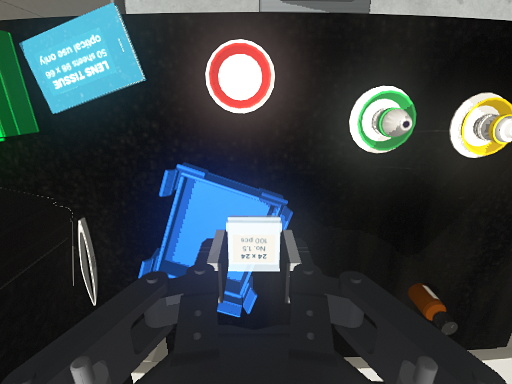

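Red is empty at (239,76), green (402,121) and yellow (505,125) stand in their rests, and the box is in hand above the blue tray's corner. My picture views are used up, so from here I check numerically. First I'll move so the whole blue tray is in view.

```bash
python3 - <<'E'
from h import *
S,_=look("scene")
for u in((370,245),(627,355),(640,480),(700,510)): print(u,plane(S,np.array(u)*.64,0)[:2])
E
python3 -m crank '[{"slide":[-0.45,-0.2,-0.4],"twist":0},{"slide":[-0.45,-0.2,-0.4],"twist":0},{"slide":[-0.45,-0.2,-0.4],"twist":0},{"slide":[-0.45,-0.2,-0.4],"twist":0},{"slide":[0,0,0],"twist":0},{"slide":[0,0,0],"twist":0},{"slide":[0,0,0],"twist":0}]'
python3 - <<'E'
from h import *
import pickle
p,im=V=look("wrist","w12");pickle.dump(V,open("v4.pkl","wb"))
print(robot.observe()["tool_pos"])
H=hsv(im);m=cv2.inRange(H,(100,130,30),(125,255,255))
u=proj(p,(.556,-.241,.004)).astype(int);print("ctr px",u)
c=blob(im,"blue",u,110);print("all",cv2.boundingRect(c),cv2.contourArea(c))
v=H[:,:,2][m>0];print(np.percentile(v,[5,25,50,75,95]))
for du in range(-80,81,8): print((u[0]+du),H[u[1],u[0]+du], H[min(383,max(0,u[1]+du)),u[0]])
E
```

```text
(370, 245) [0.7053 0.1658]
(627, 355) [ 0.7036 -0.3275]
(640, 480) [ 0.4855 -0.4246]
(700, 510) [ 0.4838 -0.5099]
t: 21.38
tool_pos: [0.5891, -0.2389, 0.2137]
tool_rot: [-0.002, 0.0, 1.0, 0.001]
wrist_force: [0.0, -0.7, -0.6]
grip_width: 0.0296
gripper_force: 59.6
[ 0.5893 -0.2391  0.2139]
ctr px [251 139]
all (174, 63, 165, 149) 17218.5
[ 39.  58.  93. 255. 255.]
171 [113 127  36] [119 101  58]
179 [114 160  43] [116 133  65]
187 [115 173  53] [115 169  68]
195 [113 183  64] [113 192  81]
203 [113 186  74] [ 99 158 255]
211 [105 188 255] [101 164 255]
219 [108 201 227] [101 165 255]
227 [101 166 255] [101 166 255]
235 [101 169 255] [101 168 255]
243 [101 170 255] [101 171 255]
251 [101 172 255] [101 172 255]
259 [102 174 255] [102 174 255]
267 [102 174 255] [102 175 255]
275 [102 176 255] [102 176 255]
283 [102 178 255] [102 179 255]
291 [109 211 155] [103 180 255]
299 [113 196  91] [110 192 137]
307 [113 172  83] [113 148  86]
315 [113 185  73] [113 128  80]
323 [113 181  62] [111 104  76]
331 [116 135  53] [ 99  13 247]
```

```bash
cat > blue.py <<'E'
from h import *
import pickle
p,im=pickle.load(open("v4.pkl","rb"))
for vlo in(170,215):
    R["floor"]=((97,120,vlo),(125,255,255))
    c=blob(im,"floor",(251,139),110);print(cv2.contourArea(c),cv2.boundingRect(c))
    w=np.array([plane(p,k,.004)[:2] for k in c[:,0]],np.float32)
    r=cv2.minAreaRect(w*1000);print("floor rect mm",r)
    # edges: fit line to contour points near the middle 60% of each side
    ce=np.array(r[0])/1000;a=np.deg2rad(r[2]);U=np.array([np.cos(a),np.sin(a)]);Vv=np.array([-U[1],U[0]])
    l=(w-ce)@np.array([U,Vv]).T
    h=np.array(r[1])/2000
    for ax in(0,1):
        for sg in(-1,1):
            s=(np.abs(l[:,1-ax])<.6*h[1-ax])&(l[:,ax]*sg>h[ax]-.012)
            q=np.polyfit(l[s][:,1-ax],l[s][:,ax],1);print(ax,sg,s.sum(),"offset mm",q[1]*1000,"tilt deg",np.rad2deg(np.arctan(q[0])))
E
python3 blue.py
```

```text
9472.0 (187, 65, 135, 147)
floor rect mm ((560.911865234375, -240.40322875976562), (138.32196044921875, 160.90211486816406), 70.42290496826172)
0 -1 28 offset mm -64.1805917955896 tilt deg 0.659260032309576
0 1 26 offset mm 65.48353035793862 tilt deg -2.596021398912589
1 -1 14 offset mm -51.024003917647846 tilt deg -37.55584734184911
1 1 38 offset mm 76.11763764744936 tilt deg 0.39115186844399435
8349.5 (199, 74, 119, 126)
floor rect mm ((553.72265625, -236.1700897216797), (115.52540588378906, 144.00509643554688), 70.6468505859375)
0 -1 66 offset mm -55.08577505055999 tilt deg -0.6901034376047089
0 1 62 offset mm 50.63289697838056 tilt deg 0.9345441880112231
1 -1 48 offset mm -69.14558410780093 tilt deg -0.8245170664619599
1 1 18 offset mm 65.05432152243424 tilt deg 4.566093554443018
```

```bash
sed -i 's/^for vlo.*/for k in(5,9,15):/; s/^    R\["floor"\].*/    m=cv2.inRange(hsv(im),(97,120,245),(105,255,255));m[:,:150]=0;m[:,350:]=0;m=cv2.morphologyEx(m,cv2.MORPH_OPEN,np.ones((k,k),np.uint8))/; s/^    c=blob.*/    c=max(cv2.findContours(m,cv2.RETR_EXTERNAL,cv2.CHAIN_APPROX_NONE)[0],key=cv2.contourArea);print(cv2.contourArea(c),cv2.boundingRect(c))/' blue.py; python3 blue.py
```

```text
5358.0 (213, 88, 87, 99)
floor rect mm ((555.7709350585938, -236.26162719726562), (84.71956634521484, 110.75724792480469), 70.52166748046875)
0 -1 55 offset mm -41.00154507731761 tilt deg 0.23624501667633777
0 1 47 offset mm 41.76253741807448 tilt deg 0.0563763473900726
1 -1 37 offset mm -53.928203630840514 tilt deg 0.6714524066632968
1 1 38 offset mm 54.68591651627796 tilt deg -0.6115166310909924
5336.5 (214, 89, 85, 97)
floor rect mm ((555.781494140625, -236.26536560058594), (84.71956634521484, 110.73485565185547), 70.52166748046875)
0 -1 55 offset mm -41.001587747446834 tilt deg 0.23624501667636508
0 1 47 offset mm 41.762529912553596 tilt deg 0.05637634739010474
1 -1 37 offset mm -53.9170023390746 tilt deg 0.671452406663243
1 1 38 offset mm 54.69711788677904 tilt deg -0.6115166310910675
5254.0 (217, 91, 80, 94)
floor rect mm ((555.781494140625, -236.26536560058594), (84.71956634521484, 110.73485565185547), 70.52166748046875)
0 -1 55 offset mm -41.001587747446834 tilt deg 0.23624501667636508
0 1 47 offset mm 41.762529912553596 tilt deg 0.05637634739010474
1 -1 37 offset mm -53.9170023390746 tilt deg 0.671452406663243
1 1 38 offset mm 54.69711788677904 tilt deg -0.6115166310910675
```

```bash
cat > prof.py <<'E'
from h import *
import pickle,sys
def prof(p,im,c,yaw,z,ax,rng,off):
    a=np.deg2rad(yaw);X=np.array([np.cos(a),np.sin(a)]);Y=np.array([-X[1],X[0]])
    e,o=(X,Y) if ax==0 else (Y,X)
    H=hsv(im).astype(np.float32);out=[]
    for s in rng:
        v=[]
        for t in off:
            u=proj(p,[*(np.array(c)+e*s+o*t),z]).astype(np.float32)
            v.append(cv2.getRectSubPix(H[:,:,2].copy(),(1,1),(float(u[0]),float(u[1])))[0,0])
        out.append(np.median(v))
    return np.array(out).astype(int)
if __name__=="__main__":
    p,im=pickle.load(open("v4.pkl","rb"))
    for ax,h in((1,46),(0,56)):
        for z in(.004,.028):
            for sg in(-1,1):
                r=np.arange(h-12,h+13,1.)*sg
                print("axis","xy"[ax],"z",z);print(r.astype(int).tolist());print(prof(p,im,(.5558,-.2363),-19.4,z,ax,r/1000,np.arange(-20,21,2)/1000).tolist())
E
python3 prof.py
```

```text
axis y z 0.004
[-34, -35, -36, -37, -38, -39, -40, -41, -42, -43, -44, -45, -46, -47, -48, -49, -50, -51, -52, -53, -54, -55, -56, -57, -58]
[255, 255, 255, 255, 255, 255, 255, 255, 236, 227, 227, 227, 227, 228, 228, 223, 176, 135, 171, 235, 255, 254, 197, 100, 76]
axis y z 0.004
[34, 35, 36, 37, 38, 39, 40, 41, 42, 43, 44, 45, 46, 47, 48, 49, 50, 51, 52, 53, 54, 55, 56, 57, 58]
[255, 255, 255, 255, 255, 255, 255, 255, 249, 203, 162, 159, 174, 225, 254, 255, 228, 144, 87, 90, 92, 92, 91, 91, 90]
axis y z 0.028
[-34, -35, -36, -37, -38, -39, -40, -41, -42, -43, -44, -45, -46, -47, -48, -49, -50, -51, -52, -53, -54, -55, -56, -57, -58]
[255, 255, 255, 255, 255, 254, 242, 227, 227, 227, 227, 227, 228, 224, 165, 136, 197, 253, 255, 231, 129, 74, 79, 79, 79]
axis y z 0.028
[34, 35, 36, 37, 38, 39, 40, 41, 42, 43, 44, 45, 46, 47, 48, 49, 50, 51, 52, 53, 54, 55, 56, 57, 58]
[255, 255, 255, 255, 247, 194, 158, 160, 189, 248, 255, 251, 180, 92, 90, 92, 92, 91, 91, 89, 88, 88, 87, 86, 85]
axis x z 0.004
[-44, -45, -46, -47, -48, -49, -50, -51, -52, -53, -54, -55, -56, -57, -58, -59, -60, -61, 
[... 189 characters left out ...]
 49, 50, 51, 52, 53, 54, 55, 56, 57, 58, 59, 60, 61, 62, 63, 64, 65, 66, 67, 68]
[255, 255, 255, 255, 255, 255, 255, 255, 255, 255, 254, 252, 232, 193, 157, 143, 141, 141, 137, 165, 233, 254, 255, 235, 164]
axis x z 0.028
[-44, -45, -46, -47, -48, -49, -50, -51, -52, -53, -54, -55, -56, -57, -58, -59, -60, -61, -62, -63, -64, -65, -66, -67, -68]
[255, 255, 255, 255, 255, 255, 255, 255, 255, 255, 248, 206, 230, 255, 255, 211, 114, 86, 87, 87, 86, 84, 83, 82, 81]
axis x z 0.028
[44, 45, 46, 47, 48, 49, 50, 51, 52, 53, 54, 55, 56, 57, 58, 59, 60, 61, 62, 63, 64, 65, 66, 67, 68]
[255, 255, 255, 254, 254, 243, 201, 164, 141, 141, 141, 141, 166, 235, 255, 250, 220, 128, 83, 85, 86, 85, 85, 85, 84]
```

Blue tray: centre (0.5550, -0.2399), yaw -19.4°. The rim measures 100 x 120 mm on the z = 28 mm plane, which matches the given size. I'll lower the box in.

```bash
python3 -m crank '[{"slide":[0.34,-0.01,0],"twist":0},{"slide":[0.34,-0.01,0],"twist":0},{"slide":[0,0,0],"twist":0.97},{"slide":[0,0,0],"twist":0.97},{"slide":[0,0,0],"twist":0.97},{"slide":[0,0,0],"twist":0.97},{"slide":[0,0,0.8],"twist":0},{"slide":[0,0,0.8],"twist":0},{"slide":[0,0,0.8],"twist":0},{"slide":[0,0,0],"twist":0},{"slide":[0,0,0],"twist":0}]'
python3 -m crank '[{"slide":[0,0,0.5],"twist":0},{"slide":[0,0,0.5],"twist":0},{"slide":[0,0,0.3],"twist":0},{"slide":[0,0,0.2],"twist":0},{"slide":[0,0,0.1],"twist":0},{"slide":[0,0,0],"twist":0},{"slide":[0,0,0],"twist":0}]'
```

```text
t: 22.8
tool_pos: [0.5572, -0.2415, 0.0965]
tool_rot: [0.001, 0.169, 0.986, -0.0]
wrist_force: [0.5, -1.1, 0.2]
grip_width: 0.0293
gripper_force: 59.6
t: 23.68
tool_pos: [0.5572, -0.2415, 0.016]
tool_rot: [0.001, 0.169, 0.986, -0.0]
wrist_force: [0.5, -0.7, -0.3]
grip_width: 0.0295
gripper_force: 59.6
```

```bash
python3 -m crank '[{"slide":[0,0,0.05],"twist":0},{"slide":[0,0,0.05],"twist":0},{"slide":[0,0,0.03],"twist":0},{"slide":[0,0,0],"twist":0},{"slide":[0,0,0],"twist":0}]'
```

```text
t: 24.3
tool_pos: [0.557, -0.2413, 0.0107]
tool_rot: [0.0, 0.169, 0.986, -0.0]
wrist_force: [-4.0, 0.8, 10.8]
grip_width: 0.0296
gripper_force: 60.8
```

```bash
python3 -m crank '[{"slide":[0,0,-0.02],"twist":0},{"slide":[0,0,0],"twist":0}]'
python3 -m crank '[{"slide":[0,0,0],"twist":0},{"slide":[0,0,0],"twist":0},{"slide":[0,0,0],"twist":0},{"slide":[0,0,0],"twist":0},{"slide":[0,0,-0.5],"twist":0},{"slide":[0,0,-0.9],"twist":0},{"slide":[0,0,-0.9],"twist":0},{"slide":[0,0,-0.9],"twist":0},{"slide":[0,0,-0.9],"twist":0},{"slide":[0,0,0],"twist":0},{"slide":[0,0,0],"twist":0}]' 0.5
python3 - <<'E'
from h import *
import pickle
p,im=V=look("wrist","w13");pickle.dump(V,open("v5.pkl","wb"))
t=robot.observe();print(t["tool_pos"],t["grip_width"])
m=cv2.inRange(hsv(im),(0,0,170),(180,95,255));u=proj(p,(.556,-.241,.018)).astype(int);print(u,hsv(im)[u[1],u[0]])
w=np.zeros_like(m);w[u[1]-35:u[1]+35,u[0]-35:u[0]+35]=255;m&=w
c=max(cv2.findContours(m,0,1)[0],key=cv2.contourArea)
W=np.array([plane(p,k,.018)[:2]*1000 for k in c[:,0]],np.float32);print(cv2.contourArea(c),cv2.minAreaRect(W))
E
sed -i 's/v4.pkl/v5.pkl/;s/(.5558,-.2363)/(.5550,-.2399)/' prof.py; python3 prof.py
```

```text
t: 24.55
tool_pos: [0.557, -0.2413, 0.0107]
tool_rot: [0.0, 0.169, 0.986, -0.0]
wrist_force: [-2.2, 1.0, 6.5]
grip_width: 0.0292
gripper_force: 60.3
t: 25.92
tool_pos: [0.5562, -0.2408, 0.2141]
tool_rot: [-0.0, 0.169, 0.986, 0.0]
wrist_force: [-0.1, 0.4, -0.4]
grip_width: 0.043
gripper_force: 0.0
[ 0.5556 -0.2405  0.2131] 0.042659091016653786
[252 166] [  0   0 255]
553.0 ((555.9848022460938, -240.17654418945312), (29.983997344970703, 32.92662048339844), 70.62793731689453)
axis y z 0.004
[-34, -35, -36, -37, -38, -39, -40, -41, -42, -43, -44, -45, -46, -47, -48, -49, -50, -51, -52, -53, -54, -55, -56, -57, -58]
[255, 255, 255, 254, 242, 227, 225, 226, 226, 226, 227, 228, 189, 139, 125, 150, 213, 255, 255, 201, 107, 74, 78, 78, 78]
axis y z 0.004
[34, 35, 36, 37, 38, 39, 40, 41, 42, 43, 44, 45, 46, 47, 48, 49, 50, 51, 52, 53, 54, 55, 56, 57, 58]
[255, 255, 255, 255, 255, 255, 254, 255, 254, 254, 254, 251, 214, 144, 124, 145, 199, 229, 232, 175, 98, 83, 87, 87, 86]
axis y z 0.028
[-34, -35, -36, -37, -38, -39, -40, -41, -42, -43, -44, -45, -46, -47, -48, -49, -50, -51, -52, -53, -54, -
[... 665 characters left out ...]
 49, 50, 51, 52, 53, 54, 55, 56, 57, 58, 59, 60, 61, 62, 63, 64, 65, 66, 67, 68]
[255, 255, 255, 255, 255, 255, 255, 255, 255, 255, 253, 243, 206, 175, 149, 143, 142, 142, 142, 138, 145, 205, 238, 255, 255]
axis x z 0.028
[-44, -45, -46, -47, -48, -49, -50, -51, -52, -53, -54, -55, -56, -57, -58, -59, -60, -61, -62, -63, -64, -65, -66, -67, -68]
[255, 255, 255, 255, 255, 255, 255, 255, 255, 255, 255, 254, 253, 253, 254, 255, 223, 154, 99, 85, 86, 86, 85, 84, 83]
axis x z 0.028
[44, 45, 46, 47, 48, 49, 50, 51, 52, 53, 54, 55, 56, 57, 58, 59, 60, 61, 62, 63, 64, 65, 66, 67, 68]
[255, 253, 241, 203, 170, 148, 141, 142, 142, 140, 134, 187, 233, 255, 255, 225, 170, 94, 78, 81, 82, 81, 80, 80, 78]
```

The box lies flat and centred (top at 18 mm, 30x33 mm, aligned), and the blue tray centre is confirmed within 0.5 mm. Next, the white tray.

```bash
python3 -m crank '[{"slide":[0,0,0],"twist":-0.97},{"slide":[0,0,0],"twist":-0.97},{"slide":[0,0,0],"twist":-0.97},{"slide":[0,0,0],"twist":-0.97},{"slide":[-0.09,0.84,0],"twist":0},{"slide":[-0.09,0.84,0],"twist":0},{"slide":[-0.09,0.84,0],"twist":0},{"slide":[-0.09,0.84,0],"twist":0},{"slide":[-0.09,0.84,0],"twist":0},{"slide":[-0.09,0.84,0],"twist":0},{"slide":[-0.09,0.84,0],"twist":0},{"slide":[-0.09,0.84,0],"twist":0},{"slide":[-0.09,0.84,0],"twist":0},{"slide":[-0.09,0.84,0],"twist":0},{"slide":[0,0,0],"twist":0},{"slide":[0,0,0],"twist":0}]'
python3 - <<'E'
from h import *
import pickle
p,im=V=look("wrist","w14");pickle.dump(V,open("v6.pkl","wb"))
print(robot.observe()["tool_pos"])
R["lit2"]=((0,0,70),(180,110,255))
c=blob(im,"lit2",proj(p,(.56,.18,.02)),95);print(cv2.contourArea(c),cv2.boundingRect(c))
for z in(.0,.024):
    W=np.array([plane(p,k,z)[:2]*1000 for k in c[:,0]],np.float32);r=cv2.minAreaRect(W);print(z,r);print(np.round(cv2.boxPoints(r),1).tolist())
from prof import prof
for z in(.024,.05):
  for ax,h in((1,50),(0,60)):
    for sg in(-1,1):
        r=np.arange(h-12,h+13,1.)*sg;print(z,"xy"[ax],r[[0,-1]],prof(p,im,(.5605,.181),-0.7,z,ax,r/1000,np.arange(10,31,2)/1000).tolist())
print("bar y",prof(p,im,(.5605,.181),-0.7,.05,1,np.arange(-20,21)/1000,np.arange(-20,11,2)/1000).tolist())
E
```

```text
t: 27.98
tool_pos: [0.6008, 0.1784, 0.2127]
tool_rot: [-0.002, 0.0, 1.0, -0.001]
wrist_force: [-0.5, -0.3, -0.0]
grip_width: 0.0427
gripper_force: 0.0
[0.6011 0.1779 0.2132]
9309.0 (211, 78, 102, 119)
0.0 ((569.2559204101562, 189.66445922851562), (153.2364044189453, 131.9320831298828), 5.4767327308654785)
[[486.70001220703125, 248.0], [499.29998779296875, 116.69999694824219], [651.7999877929688, 131.3000030517578], [639.2000122070312, 262.6000061035156]]
0.024 ((566.0560302734375, 188.940673828125), (142.90811157226562, 123.03970336914062), 5.476856231689453)
[[489.1000061035156, 243.39999389648438], [500.79998779296875, 120.9000015258789], [643.0999755859375, 134.5], [631.2999877929688, 257.0]]
0.024 y [-38. -62.] [236, 237, 238, 236, 152, 142, 170, 254, 254, 129, 66, 69, 70, 70, 69, 68, 67, 66, 66, 65, 64, 63, 61, 61, 59]
0.024 y [38. 62.] [254, 254, 254, 254, 254, 254, 254, 254, 255, 248, 168, 168, 210, 255, 242, 124, 83, 74, 76, 76, 75, 75, 74, 74, 73]
0.024 x [-48. -72.] [254, 254, 254, 254, 254, 255, 251, 232, 191, 167, 249, 255, 106, 68, 70, 71, 70, 69, 68, 66, 65, 64, 63, 62,
[... 160 characters left out ...]
6, 142, 140, 201, 244, 200, 65, 68, 69, 69, 68, 67, 66, 65, 64, 63, 62, 61, 60, 59, 57, 57, 55, 54, 53]
0.05 y [38. 62.] [254, 254, 254, 254, 254, 255, 202, 168, 195, 255, 244, 123, 79, 73, 74, 74, 73, 72, 72, 72, 71, 70, 69, 69, 68]
0.05 x [-48. -72.] [254, 254, 254, 254, 254, 248, 229, 202, 188, 255, 176, 67, 68, 69, 69, 68, 66, 65, 64, 63, 63, 61, 60, 59, 58]
0.05 x [48. 72.] [146, 153, 244, 254, 228, 155, 69, 74, 74, 74, 74, 73, 72, 72, 71, 70, 70, 69, 68, 68, 67, 66, 66, 66, 65]
bar y [254, 254, 254, 254, 254, 254, 254, 254, 254, 254, 254, 254, 254, 254, 253, 249, 244, 254, 254, 254, 254, 254, 254, 254, 254, 254, 254, 210, 230, 241, 241, 241, 241, 241, 241, 241, 241, 241, 240, 240, 247]
```

Run:
```python
from prof import *
p,im=pickle.load(open("v6.pkl","rb"));c=(.5611,.1839)
def edge(ax,sg,t):
    h=50 if ax else 60;r=np.arange(h-3,h+8,.25)*sg;v=prof(p,im,c,-0.7,.024,ax,r/1000,[t]);i=np.where(v>160)[0];return r[i[-1]] if len(i) else None
for ax in(0,1):
    for sg in(-1,1): print("xy"[ax],sg,[(round(t*1000),edge(ax,sg,t)) for t in np.arange(-.04,.041,.01)])
```

```text
x -1 [(-40, None), (-30, np.float64(-57.25)), (-20, np.float64(-57.5)), (-10, np.float64(-58.5)), (0, np.float64(-58.75)), (10, np.float64(-60.0)), (20, np.float64(-60.25)), (30, np.float64(-61.5)), (40, np.float64(-61.75))]
x 1 [(-40, np.float64(63.5)), (-30, np.float64(63.25)), (-20, np.float64(62.25)), (-10, np.float64(61.75)), (0, np.float64(61.0)), (10, np.float64(60.25)), (20, np.float64(60.0)), (30, np.float64(58.5)), (40, np.float64(58.0))]
y -1 [(-40, np.float64(-53.75)), (-30, np.float64(-53.0)), (-20, np.float64(-52.25)), (-10, np.float64(-51.75)), (0, np.float64(-51.25)), (10, np.float64(-50.5)), (20, np.float64(-49.5)), (30, np.float64(-48.75)), (40, np.float64(-48.5))]
y 1 [(-40, None), (-30, None), (-20, np.float64(47.25)), (-10, np.float64(47.75)), (0, np.float64(48.5)), (10, np.float64(49.0)), (20, np.float64(49.75)), (30, np.float64(50.25)), (40, np.float64(51.25))]
```

White tray: centre (0.5622, 0.1825), yaw +3.2°, rim 100 x 120 mm at z = 24 mm, which agrees with the scene and side triangulation. I'll go to the bar.

```bash
python3 -m crank '[{"slide":[0.39,0.05,0],"twist":0},{"slide":[0.39,0.05,0],"twist":0},{"slide":[0,0,0.6],"twist":-0.64},{"slide":[0,0,0.8],"twist":0},{"slide":[0,0,0.6],"twist":0},{"slide":[0,0,0],"twist":0},{"slide":[0,0,0],"twist":0},{"slide":[0,0,0],"twist":0}]'
python3 - <<'E'
from workcell import robot
import time
t=robot.observe();print(t["tool_pos"],t["tool_rot"])
E
```

```text
t: 29.02
tool_pos: [0.5645, 0.1838, 0.1169]
tool_rot: [0.002, -0.027, 1.0, 0.0]
wrist_force: [0.3, -0.3, -0.7]
grip_width: 0.0428
gripper_force: 0.0
[0.56449849 0.18378027 0.11690573] [ 1.89967567e-03 -2.73525140e-02  9.99624012e-01  2.55263660e-04]
```

```bash
python3 -m crank '[{"slide":[0.02,-0.02,0.6],"twist":0},{"slide":[0,0,0.7],"twist":0},{"slide":[0,0,0.4],"twist":0},{"slide":[0,0,0.22],"twist":0},{"slide":[0,0,0],"twist":0},{"slide":[0,0,0],"twist":0},{"slide":[0,0,0],"twist":0}]'
python3 -m crank '[{"slide":[0,0,0],"twist":0},{"slide":[0,0,0],"twist":0},{"slide":[0,0,0],"twist":0},{"slide":[0,0,0],"twist":0},{"slide":[0,0,0],"twist":0},{"slide":[0,0,0],"twist":0}]' 0
```

```text
t: 29.9
tool_pos: [0.563, 0.183, 0.0201]
tool_rot: [0.001, -0.028, 1.0, 0.0]
wrist_force: [0.0, 0.5, -0.1]
grip_width: 0.0425
gripper_force: 0.0
t: 30.65
tool_pos: [0.5625, 0.1828, 0.0194]
tool_rot: [0.001, -0.028, 1.0, 0.0]
wrist_force: [-0.3, -0.3, 6.1]
grip_width: 0.0113
gripper_force: 59.6
```

```bash
python3 -m crank '[{"slide":[0,0,-0.3],"twist":0},{"slide":[0,0,-0.7],"twist":0},{"slide":[0,0,-0.7],"twist":0},{"slide":[0,0,-0.7],"twist":0},{"slide":[0,0,0],"twist":0.64},{"slide":[0,0,0],"twist":0}]'
python3 -m crank '[{"slide":[0.02,-0.7,0],"twist":0},{"slide":[0.02,-0.7,0],"twist":0},{"slide":[0.02,-0.7,0],"twist":0},{"slide":[0.02,-0.7,0],"twist":0},{"slide":[0.02,-0.7,0],"twist":0},{"slide":[0.02,-0.7,0],"twist":0},{"slide":[0,-0.7,0],"twist":0},{"slide":[0,-0.7,0],"twist":0},{"slide":[0,-0.7,0],"twist":0},{"slide":[0,-0.7,0],"twist":0},{"slide":[0,-0.7,0],"twist":0},{"slide":[0,-0.7,0],"twist":0},{"slide":[0,0,0],"twist":0.97},{"slide":[0,0,0],"twist":0.97},{"slide":[0,0,0],"twist":0.97},{"slide":[0,0,0],"twist":0.97},{"slide":[0,0,0],"twist":0},{"slide":[0,0,0],"twist":0},{"slide":[0,0,0],"twist":0}]'
python3 - <<'E'
from h import *
import pickle
V=look("wrist","w15");pickle.dump(V,open("v7.pkl","wb"))
t=robot.observe();print(t["tool_pos"],t["tool_rot"],t["wrist_force"])
E
```

```text
t: 31.4
tool_pos: [0.5614, 0.1828, 0.139]
tool_rot: [-0.0, -0.0, 1.0, -0.0]
wrist_force: [-1.2, 0.1, -2.9]
grip_width: 0.0109
gripper_force: 58.8
t: 33.78
tool_pos: [0.5555, -0.237, 0.1385]
tool_rot: [-0.0, 0.168, 0.986, 0.0]
wrist_force: [-0.4, 0.5, -2.3]
grip_width: 0.0111
gripper_force: 59.0
[ 0.5556 -0.237   0.1386] [-0.0002  0.1684  0.9857  0.0001] [ 0.3549  0.1035 -1.6323]
```

```bash
cat > hand.py <<'E'
from h import *
import pickle
def edges(f,c,yaw,z):
    p,im=pickle.load(open(f,"rb"));G=im.astype(np.float32)[:,:,0].copy()  # red channel: white high, blue/black low
    a=np.deg2rad(yaw);X=np.array([np.cos(a),np.sin(a)]);Y=np.array([-X[1],X[0]])
    for nm,e,o,h,ts in(("x-",-X,Y,60,(-40,-30,-20,-10,10,20,30,40)),("y-",-Y,X,50,(-55,-45,-35,-25)),("y+",Y,X,50,(-55,-45,-35,-25))):
        out=[]
        for t in ts:
            r=np.arange(h-8,h+9,.25);v=[]
            for s in r:
                u=proj(p,[*(np.array(c)+e*s/1000+o*t/1000),z]);v.append(cv2.getRectSubPix(G,(1,1),(float(u[0]),float(u[1])))[0,0])
            d=np.diff(v);k=int(np.argmin(d));out.append((t,r[k],int(v[max(0,k-2)]),int(v[min(len(v)-1,k+3)])))
        print(nm,[tuple(float(q) for q in x) for x in out])
E
python3 -c "
from hand import *
edges('v7.pkl',(.5555,-.237),-19.4,.144)"
```

```text
x- [(-40.0, 60.5, 208.0, 101.0), (-30.0, 60.5, 210.0, 104.0), (-20.0, 60.5, 212.0, 105.0), (-10.0, 60.5, 214.0, 105.0), (10.0, 60.5, 216.0, 105.0), (20.0, 60.5, 217.0, 105.0), (30.0, 60.5, 218.0, 102.0), (40.0, 60.5, 221.0, 100.0)]
y- [(-55.0, 49.0, 229.0, 28.0), (-45.0, 49.0, 229.0, 29.0), (-35.0, 49.0, 229.0, 30.0), (-25.0, 49.0, 224.0, 31.0)]
y+ [(-55.0, 49.75, 181.0, 32.0), (-45.0, 49.75, 177.0, 33.0), (-35.0, 49.75, 176.0, 33.0), (-25.0, 49.75, 172.0, 36.0)]
```

The tray in hand is aligned with the goal and needs a 3 mm y correction. I'll correct it and lower to just above the guides.

```bash
python3 -m crank '[{"slide":[-0.02,-0.06,0.5],"twist":0},{"slide":[0,0,0.5],"twist":0},{"slide":[0,0,0.3],"twist":0},{"slide":[0,0,0],"twist":0},{"slide":[0,0,0],"twist":0},{"slide":[0,0,0],"twist":0},{"slide":[0,0,0],"twist":0}]'
python3 - <<'E'
from hand import *
V=look("wrist","w16");pickle.dump(V,open("v8.pkl","wb"))
t=robot.observe();print(t["tool_pos"],t["tool_rot"],t["wrist_force"])
p,im=V;z=t["tool_pos"][2]-.0187+.024
edges('v8.pkl',(.555,-.24),-19.4,z)
E
```

```text
t: 34.7
tool_pos: [0.5562, -0.2407, 0.0748]
tool_rot: [0.001, 0.169, 0.986, -0.0]
wrist_force: [-0.1, -0.6, -2.2]
grip_width: 0.011
gripper_force: 59.1
[ 0.5561 -0.2406  0.0745] [ 0.0006  0.1687  0.9857 -0.0003] [ 0.975  -0.129  -2.7729]
x- [(-40.0, 59.0, 224.0, 100.0), (-30.0, 59.0, 223.0, 102.0), (-20.0, 59.0, 223.0, 104.0), (-10.0, 59.0, 224.0, 105.0), (10.0, 59.0, 225.0, 105.0), (20.0, 59.0, 225.0, 104.0), (30.0, 59.0, 227.0, 102.0), (40.0, 59.0, 230.0, 101.0)]
y- [(-55.0, 49.25, 208.0, 29.0), (-45.0, 49.25, 223.0, 38.0), (-35.0, 49.25, 223.0, 39.0), (-25.0, 49.0, 238.0, 66.0)]
y+ [(-55.0, 49.75, 191.0, 30.0), (-45.0, 49.75, 157.0, 33.0), (-35.0, 49.75, 159.0, 36.0), (-25.0, 49.5, 178.0, 42.0)]
```

```bash
python3 -m crank '[{"slide":[0.02,0,0.1],"twist":0},{"slide":[0,0,0.1],"twist":0},{"slide":[0,0,0.1],"twist":0},{"slide":[0,0,0.1],"twist":0},{"slide":[0,0,0.06],"twist":0},{"slide":[0,0,0],"twist":0},{"slide":[0,0,0],"twist":0}]'
```

```text
t: 35.62
tool_pos: [0.5549, -0.2401, 0.051]
tool_rot: [0.0, 0.169, 0.986, -0.0]
wrist_force: [-0.1, -0.0, -2.9]
grip_width: 0.0112
gripper_force: 59.1
```

```bash
python3 -m crank '[{"slide":[0,0,0.04],"twist":0},{"slide":[0,0,0.03],"twist":0},{"slide":[0,0,0.02],"twist":0},{"slide":[0,0,0],"twist":0},{"slide":[0,0,0],"twist":0}]'
```

```text
t: 36.25
tool_pos: [0.5548, -0.2401, 0.0474]
tool_rot: [0.0, 0.169, 0.986, -0.0]
wrist_force: [-3.0, 0.8, 5.2]
grip_width: 0.0113
gripper_force: 60.2
```

```bash
python3 -m crank '[{"slide":[0,0,0],"twist":0},{"slide":[0,0,0],"twist":0},{"slide":[0,0,0],"twist":0},{"slide":[0,0,0],"twist":0},{"slide":[0,0,-0.4],"twist":0},{"slide":[0,0,-0.8],"twist":0},{"slide":[0,0,-0.8],"twist":0},{"slide":[0,0,-0.8],"twist":0},{"slide":[0,0,-0.8],"twist":0},{"slide":[0.8,0,0],"twist":0},{"slide":[0,0,0],"twist":0},{"slide":[0,0,0],"twist":0},{"slide":[0,0,0],"twist":0}]' 0.5
python3 - <<'E'
from hand import *
V=look("wrist","w17");pickle.dump(V,open("v9.pkl","wb"))
print(robot.observe()["tool_pos"])
p,im=V
def full(z):
    G=im.astype(np.float32)[:,:,0].copy();a=np.deg2rad(-19.4);X=np.array([np.cos(a),np.sin(a)]);Y=np.array([-X[1],X[0]]);c=np.array((.555,-.24))
    for nm,e,o,h in(("x-",-X,Y,60),("x+",X,Y,60),("y-",-Y,X,50),("y+",Y,X,50)):
        out=[]
        for t in(-30,-20,20,30):
            r=np.arange(h-6,h+7,.25);v=np.array([cv2.getRectSubPix(G,(1,1),tuple(map(float,proj(p,[*(c+e*s/1000+o*t/1000),z]))))[0,0] for s in r]);out.append(float(r[int(np.argmin(v[4:]-v[:-4]))+2]))
        print(z,nm,out)
full(.052)
# objectives upright check from scene+side
S,s=look("scene","s_end");D,d=look("side","d_end")
for n,c,h in(("Y",(.4394,.0355),.041),("G",(.4355,-.071),.049)):
    for P,I in((S,s),(D,d)):
        print(n,"base px",proj(P,(*c,.003)).round(1),"top px",proj(P,(*c,h)).round(1))
for nm,P,I,u,w in(("bottle",S,s,(275,183),14),("bottle",D,d,(230,184),18),("timer",S,s,(112,194),18),("timer",D,d,(285,294),25)):
    c=blob(I,"lit",u,w,40);print(nm,cv2.boundingRect(c),cen(c))
i0=cv2.imread("pics/scene0.png");i1=s[:,:,::-1]
df=(cv2.absdiff(i0,i1).max(2)>60).astype(np.uint8);df=cv2.morphologyEx(df,cv2.MORPH_OPEN,np.ones((3,3),np.uint8))
n,l,st,ce=cv2.connectedComponentsWithStats(df);print(st[1:].tolist())
E
```

```text
t: 37.88
tool_pos: [0.5177, -0.2271, 0.2267]
tool_rot: [0.0, 0.169, 0.986, -0.0]
wrist_force: [0.8, 1.1, -0.3]
grip_width: 0.0429
gripper_force: 0.0
[ 0.5177 -0.227   0.2265]
0.052 x- [60.5, 60.5, 60.5, 60.5]
0.052 x+ [59.75, 59.75, 59.75, 59.75]
0.052 y- [49.75, 49.0, 49.5, 48.75]
0.052 y+ [50.5, 49.75, 50.25, 50.75]
Y base px [221.3 231.7] top px [221.1 220.9]
Y base px [297.1 209.1] top px [297.8 196.2]
G base px [257.8 251.5] top px [258.6 238.4]
G base px [308.1 190.9] top px [309.2 176.2]
bottle (270, 178, 10, 15) [274.4238 185.1   ]
bottle (225, 178, 9, 16) [229.0818 185.5645]
timer (97, 184, 31, 23) [111.8983 194.5979]
timer (264, 278, 41, 34) [283.3256 294.9496]
[[0, 0, 16, 19, 281], [84, 0, 8, 6, 28], [105, 0, 29, 15, 244], [226, 0, 6, 3, 15], [229, 0, 198, 141, 11807], [18, 4, 3, 4, 12], [24, 4, 24, 12, 94], [189, 4, 3, 3, 9], [77, 8, 3, 3, 9], [69, 10, 7, 4, 22], [51, 13, 6, 4, 20], [58, 13, 5, 3, 15], [65, 12, 3, 3, 9], [0, 23, 2, 3, 6], [137, 23, 11, 5, 41], [154, 27, 6, 4, 21], [275, 30, 4, 5, 19], [0, 36, 6, 17, 83], [5, 38, 82, 67, 2244], [207, 45, 3, 3, 9], [213, 47
[... 350 characters left out ...]
 935], [175, 158, 56, 45, 1547], [337, 164, 12, 17, 148], [32, 187, 12, 9, 69], [72, 192, 4, 4, 15], [243, 195, 12, 15, 149], [79, 197, 4, 4, 16], [139, 196, 17, 14, 173], [49, 201, 17, 9, 106], [67, 207, 3, 3, 9], [280, 207, 11, 18, 162], [312, 213, 71, 55, 2205], [82, 215, 9, 21, 105], [210, 219, 17, 19, 231], [19, 235, 5, 5, 23], [219, 237, 14, 6, 47], [251, 237, 14, 18, 179], [90, 239, 3, 3, 9], [101, 245, 23, 41, 268], [103, 269, 13, 30, 242], [130, 293, 3, 3, 9], [84, 297, 15, 6, 59], [131, 303, 4, 4, 15], [25, 305, 12, 14, 79], [118, 304, 11, 10, 85], [59, 307, 27, 10, 88], [17, 310, 5, 4, 17], [45, 313, 5, 4, 18], [58, 323, 40, 31, 770], [0, 344, 50, 40, 1193], [41, 350, 12, 12, 80]]
```

The stacked tray's rim is centred within 0.5 mm and level at z = 52 mm. The bottle and timer are unmoved, and the objectives were seen standing after placing with nothing near them since. I'll hand in.

```bash
python3 -c "
from workcell import robot
print(robot.sign_off())"
```

```text
the job is handed in; nothing more can be done
None
```

I handed the job in at about 38 s: both objectives upright in their own rests, red rest empty, box flat in the blue tray, white tray level on top, and the bottle and timer unmoved.

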